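# Switch on the microscope lamp supply under its red guard

### The job

Switch on the microscope lamp: on the grey supply box with the red guard, lift the guard's front lip with your closed fingertips and, while the guard rests on the back of the fingers, push the toggle under it over to the back, as far as it goes. Then draw the fingers out and let the guard drop fully shut over the switch. Do it gently, grip nothing, and leave the yellow-guarded box of the heated stage and the things standing about as they are.

Things in the scene. Friction and masses are not known exactly. Their poses are not given: they have to be found in the camera images.
- lamp_box: Grey supply box with the RED guard, 84 (x, depth) x 100 (y, width) x 62 (z, height) mm, fixed to the desk. Origin: centre of its underside, on the desk; +x points from its front (guard lip, small green pilot lamp) to its back (hinge, cable gland), z up. It is turned up to 0.3 rad from facing the robot.
- heater_box: The same box with a YELLOW guard, for another device: to be left alone. Same frame. The two boxes may stand either way round, left or right.
- red_guard (a joint): Angle of the red guard, rad: 0 = shut, grows as its front lip rises, stop at 1.5. Hinge axis level, along the box's y, at the back. A light plastic hood (30 g, 3 mm thick), 66 mm wide, 60 mm clear between its cheeks, which reach down to 94 mm above the desk; shut, its top is 120 mm above the desk. A weak spring and its weight (under 1 N at the lip) drop it shut from any angle.
- red_toggle (a joint): Angle of the toggle under the red guard, rad: 0 = off, leaning 0.35 rad to the front of the box; 0.7 = on, leaning 0.35 rad to the back. Friction holds it where it is left (it does not snap over); it takes about 1 N near its tip, 2 N half way up, to move it. Pushed over 0.5 it counts as on.
- red_guard_hinge (a point): Point on the hinge axis of the red guard, mid-width: box frame (24, 0, 70) mm.
- red_guard_lip (a point): Middle of the front edge of the red guard's lift lip, underside; moves with the guard. Shut, at box frame (-52, 0, 80.5) mm: 10 mm ahead of the box's front face, 18 mm above its top, 77 mm from the hinge. The lip (66 mm wide, 3 mm thick) runs 11 mm back to the foot of the guard's front wall at (-41, 0, 77) mm; under its front 10 mm is free air.
- red_toggle_tip (a point): Tip of the steel toggle lever under the red guard: 41 mm from pivot at box frame (-20, 0, 66) mm, 13 mm thick near the tip. Off: tip at (-34, 0, 104) mm; on: (-6, 0, 104) mm. With fingers pointing ahead and down, 30 to 45 degrees off vertical, upper tip edge 98 mm above the desk, it is fully on when that edge is at x = -14 mm; the lip then rides about 27 mm behind the tips.
- yellow_guard (a joint): Angle of the yellow guard, built like the red one, rad: 0 = shut. Must stay shut.
- yellow_toggle (a joint): Angle of the toggle under the yellow guard, rad: 0 = off. Must stay off.
- bottle: Loose amber dropper bottle, 33 mm across, 88 mm high; origin: centre of its underside. Leave alone.
- dish: Loose glass dish with cover, 61 mm across, 14 mm high; origin: centre of its underside. Leave alone.
- marker_pen: Loose red and white marker, 17 x 135 x 16 mm, long along its y; origin: centre of its underside. Leave alone.
- eraser_block: Loose blue and white eraser, 21 x 46 x 12 mm; origin: centre of its underside. Leave alone.
Not all that is in view belongs to the job. What is shaped like the lamp_box but orange or turquoise is not meant.

How it is judged:
On the way, in this order (a step that is already met when the one before it is completed fails the run):
1. the red guard is lifted by at least 0.2 rad, the toggle still off (value of joint red_guard above 0.2 rad and value of joint red_toggle below 0.3 rad), for 0.1 s.
2. the toggle is pushed to on (over 0.5 rad) under the raised guard (over 0.15 rad) (value of joint red_toggle above 0.5 rad and value of joint red_guard above 0.15 rad), for 0.1 s.
At the end, for the whole second after the job is handed in: The red-guarded toggle is on (over 0.5 of 0.7 rad), the red guard is shut (under 0.06 rad), the yellow guard is shut and its toggle off, and bottle, dish, marker and eraser stand within 20 mm of where they stood (value of joint red_toggle above 0.5 rad and value of joint each of red_guard, yellow_guard below 0.06 rad and value of joint yellow_toggle below 0.1 rad and distance of each of bottle, dish, marker_pen, eraser_block from where it was at the start of the episode below 0.02 m); the robot touches nothing.
It fails at once if the yellow guard is lifted (over 0.12 rad) or its toggle moved (value of joint yellow_guard above 0.12 rad or value of joint yellow_toggle above 0.2 rad).
It fails at once if the guarded switch is gripped or forced (over 30 N from the fingers) (contact force between the fingers and lamp_box above 30 N).
It fails at once if the bottle, dish, marker or eraser is moved by more than 30 mm or lifted by 15 mm (distance of any of bottle, dish, marker_pen, eraser_block from where it was at the start of the episode above 0.03 m or height (world z) of any of bottle, dish, marker_pen, eraser_block above 0.015 m).
It also fails if it takes over 32 s, if anything falls off the work surface, if the arm or the gripper's body presses on something with over 40 N, if the wrist force passes 120 N, or if a joint passes its speed limit or range.

### The arm

A 6-joint arm with a two-finger parallel gripper is mounted at the origin on a cart in front of the work surface, level with it; the furniture and walls round the work are solid. World frame = base frame: x ahead of the robot, y to its left, z up, the work surface at z = 0. Lengths are in m, angles in rad, forces in N, time in s.
With the tool pointing down it reaches from about 0.325 to 0.9 m from the base axis. Payload 6.1 kg.
Tool frame: the origin (TCP) lies at the centre of the arm's flange, where the gripper is bolted on; the fingertips stand 182 mm ahead of it and the grasp point (between the pads) lies 164 mm ahead of it; z points along the fingers, y is the line along which they close (so a half turn about z gives the same grasp; the last joint's range is limited). The gripper opens to 87 mm and grips with 3 to 60 N. Pads are 19 mm wide; open, the fingers measure 117 mm over their backs; the gripper's body (75 mm by 190 mm) begins 51 mm behind the grasp point.
Start: joints at [1.22, 0.22, 1.526, -0, 1.395, -0.126], TCP at [0.139, 0.609, 0.405] pointing down, gripper open.
Joint ranges: [-2.98, 2.98], [-0.91, 2.08], [0.09, 2.57], [-1.24, 4.39], [0.2, 2.65], [-2.68, 2.68]. Speed limits (rad/s): [2.57, 2.57, 3.01, 3.14, 3.14, 3.14].

### API

Orientations are given as a rotation vector (axis times angle).
In Python, from station import ctrl gives the robot as it stands.
- The arm moves only by the tool send_rows, never from a script. Its argument "moves" is a list of rows, each an object with "grip": the opening, from 0 (shut) to 1 (fully open); "travel": the shift along the world's x, y, z in m, a list of three; "dr": the turn, a rotation vector about the world's x, y, z in units of 5 degrees (1.0 is 5 degrees), a list of three. In form: [{"grip": grip, "travel": [dx, dy, dz], "dr": [wx, wy, wz]}, ...]. A call has 1 to 8 rows; each row is the pose to reach, as a shift and turn from the pose commanded when the call began; what a row does not reach only later rows make up. A row lasts 1/8 s, in which the tool goes at most 62.5 mm and 10.7 degrees, less where a joint would pass 70% of its speed; a pose out of reach is approached as far as the arm can. A call with a gripper value outside its range is refused whole. The fingers move at their own pace and stop on an object; "squeeze" is the grip in N (left out, the last holds). Time passes only in rows, so rows that repeat a pose let the fingers close. It gives the time, the measured TCP pose, the force, the opening and the grip force at its end, in the units of the state.
- ctrl.read_state(): the state, without advancing time (a new reading comes with each control period).
- ctrl.get_image(name): name is "side" or "top" or "wrist"; returns a dict with "img" (480x640x3 uint8, red, green, blue), "fx", "fy", "cx", "cy" (pixels), "k1" (the pictures are not rectified: a ray, as slopes to the right and down, at radius r is drawn at 1 + k1 r^2 times it, then the intrinsics apply), "pose" (4x4, takes a point from camera to world coordinates); the wrist camera has in their place "T_tool_cam" (4x4, takes a point from camera to tool coordinates, whose origin is the TCP and whose axes are the flange's). Camera axes: x right, y up, looking along -z (the intrinsics and any distortion apply to the point x, -y, -z); pixel columns grow to the right and rows downward; lengths in m; the calibration is good to about 2 mm. A picture is of the moment at which its call begins: read the wrist's pose just before it. There is no depth.
- ctrl.sign_off(): hands the job in; it is judged then, once.
The state is a dict: "clock": time; "joints": joint angles; "joint_vel": joint speeds; "effort": joint torques, N m; "position": TCP position; "ee_rot": TCP orientation; "contact_force": force on the tool from outside, world axes, zero at the start; "wrist_torque": the same for the moment, N m; "gripper_width": opening from 0.0 (shut) to 1.0 (fully open); "grip_force": force on a finger pad.
Only numpy, scipy, OpenCV 4.12 (cv2) and the standard library are available. Lean on these libraries where they do the work, as an engineer would, in place of code of your own. Each camera call takes 0.05 s, during which the arm holds its last target. There are 200 camera calls.

## Working session

There is one attempt and no reset: what is moved stays moved. The work goes in short steps, Python scripts to look and compute and a tool call to move; the robot and the scene stay as the last step left them, time stands still between calls to the robot, and variables do not carry over. Pictures are saved under pics/ and viewed, at most 10 in all, crops included, and the job is handed in when it is done.

Besides the shell and the picture viewer there is one more tool, called after ">>>" in YAML: its name, and indented under it one key for each argument. send_rows: Moves the arm, as the interface text tells. Its arguments: {"type":"object","properties":{"moves":{"type":"array","items":{"type":"object","properties":{"grip":{"type":"number"},"travel":{"type":"array","items":{"type":"number"}},"dr":{"type":"array","items":{"type":"number"}}}}},"squeeze":{"type":"number"}},"required":["moves"]}

```bash
mkdir -p pics; cat > h.py <<'E'
import numpy as np, cv2
from station import ctrl
from scipy.spatial.transform import Rotation as R
def ray(im,u,v,T=None):
    T=im['pose'] if T is None else T
    K=np.array([[im['fx'],0,im['cx']],[0,im['fy'],im['cy']],[0,0,1.]])
    p=cv2.undistortPoints(np.array([[[u,v]]],float),K,np.array([im['k1'],0,0,0.]))[0,0] 
    x=(u-im['cx'])/im['fx'];y=(v-im['cy'])/im['fy'];X,Y=x,y
    for _ in range(30):
        s=1+im['k1']*(X*X+Y*Y);X,Y=x/s,y/s
    T=np.array(T);return T[:3,3],T[:3,:3]@np.array([X,-Y,-1.])
def onz(im,u,v,z,T=None):
    o,d=ray(im,u,v,T);return o+d*(z-o[2])/d[2]
def get(n,save):
    im=ctrl.get_image(n);cv2.imwrite('pics/'+save+'.png',im['img'][:,:,::-1]);return im
def toolT(s):
    T=np.eye(4);T[:3,:3]=R.from_rotvec(s['ee_rot']).as_matrix();T[:3,3]=s['position'];return T
E
python3 - <<'E'
from h import *
import pickle
s=ctrl.read_state();print(s)
d={}
for n in('side','top'):
    d[n]=get(n,n+'0');print(n,d[n]['fx'],d[n]['k1'],np.round(d[n]['pose'],3).tolist())
pickle.dump(d,open('d.pkl','wb'))
E
```

```text
{'clock': 0.0, 'joints': array([ 1.21989501e+00,  2.21224240e-01,  1.52762465e+00, -1.89333944e-05,
        1.39469554e+00, -1.26111035e-01]), 'joint_vel': array([ 0.00140663,  0.00054529, -0.00073934, -0.00014931,  0.00086156,
        0.00113262]), 'effort': array([-1.62964781e-03, -4.94612932e+01, -3.87380362e+01,  6.99083065e-02,
        5.72934514e-02, -1.35688169e-04]), 'position': array([0.13923218, 0.6090132 , 0.40363092]), 'ee_rot': array([-3.52301735e-01, -3.12132916e+00,  2.98554058e-03]), 'contact_force': array([-0.7561706 ,  0.25136918, -0.34051217]), 'wrist_torque': array([-0.0332087 ,  0.00086385, -0.04777294]), 'grip_force': 0.0, 'gripper_width': 0.9987869971603837}
side 602.8421551088961 -0.051129849342177715 [[1.0, -0.019, 0.006, 0.507], [0.015, 0.557, -0.83, -1.06], [0.012, 0.83, 0.557, 0.674], [0.0, 0.0, 0.0, 1.0]]
top 526.2971803562467 -0.09175109819864663 [[0.004, 0.981, -0.195, 0.338], [-1.0, 0.006, 0.008, -0.196], [0.009, 0.195, 0.981, 1.027], [0.0, 0.0, 0.0, 1.0]]
```

View pics/side0.png

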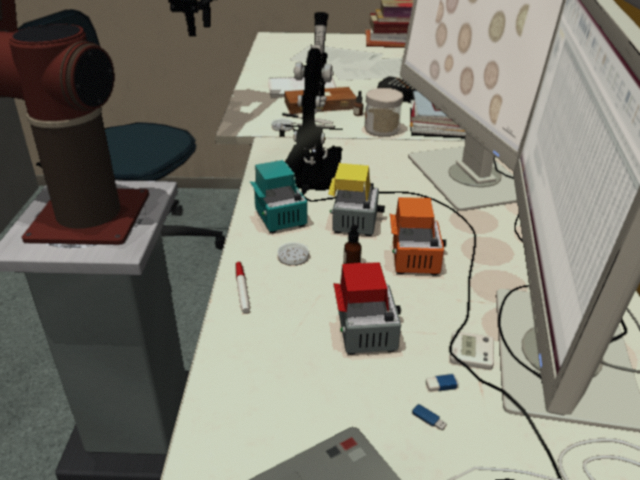

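View pics/top0.png

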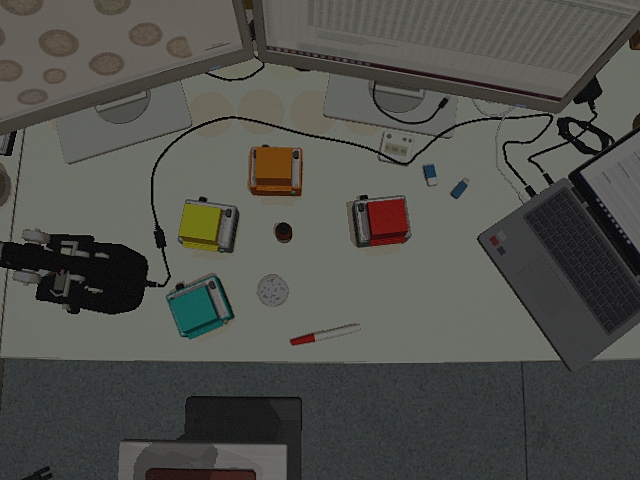

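The side view shows the red-guarded box at about (367,307). In the top view it is at (385,220), with its lip toward the robot (down in the picture). Yellow is at (205,225), the bottle at (283,232) and the pen at (325,334).

```bash
python3 - <<'E'
from h import *
import pickle
d=pickle.load(open('d.pkl','rb'))
for n,(u0,u1,v0,v1) in dict(side=(320,410,250,330),top=(340,420,185,260)).items():
    im=d[n];a=im['img'];hsv=cv2.cvtColor(a,cv2.COLOR_RGB2HSV)
    m=(((hsv[...,0]<8)|(hsv[...,0]>172))&(hsv[...,1]>150)&(hsv[...,2]>60)).astype('uint8')
    mm=np.zeros_like(m);mm[v0:v1,u0:u1]=m[v0:v1,u0:u1]
    c=max(cv2.findContours(mm,0,2)[0],key=cv2.contourArea)
    print(n,cv2.contourArea(c),cv2.approxPolyDP(c,2.5,True)[:,0].tolist(),cv2.minAreaRect(c))
    if n=='top':
        for p in cv2.boxPoints(cv2.minAreaRect(c)): print(p,onz(im,*p,.12).round(4),onz(im,*p,.08).round(4))
    crop=cv2.resize(a[v0-10:v1+40,u0-10:u1+10,::-1],None,fx=4,fy=4,interpolation=cv2.INTER_CUBIC)
    cv2.imwrite(f'pics/crop_{n}.png',crop);d[n+'c']=crop
h=max(d['sidec'].shape[0],d['topc'].shape[0])
cv2.imwrite('pics/both.png',np.hstack([cv2.copyMakeBorder(d[k],0,h-d[k].shape[0],0,0,0) for k in('sidec','topc')]))
for nm,p in dict(bottle=(283,232),pen=(325,334),dish=(272,290)).items(): print(nm,onz(d['top'],*p,.01).round(3))
E
```

```text
side 1755.0 [[343, 264], [342, 282], [334, 284], [339, 310], [345, 311], [348, 302], [383, 300], [385, 294], [387, 308], [386, 287], [379, 264]] ((360.05328369140625, 285.7462158203125), (48.2342529296875, 52.010345458984375), 85.91438293457031)
top 1120.5 [[403, 199], [368, 203], [372, 234], [408, 230]] ((387.7012023925781, 216.31097412109375), (32.57730484008789, 37.32585906982422), 83.6598129272461)
[367.35364 202.18292] [ 0.5868 -0.3014  0.12  ] [ 0.5978 -0.3061  0.08  ]
[404.45123 198.06097] [ 0.595  -0.3684  0.12  ] [ 0.6063 -0.376   0.08  ]
[408.04877 230.43903] [ 0.5356 -0.3729  0.12  ] [ 0.5443 -0.3807  0.08  ]
[370.95117 234.56097] [ 0.5277 -0.3068  0.12  ] [ 0.5361 -0.3117  0.08  ]
bottle [ 0.555 -0.146  0.01 ]
pen [ 0.356 -0.229  0.01 ]
dish [ 0.44  -0.127  0.01 ]
```

View pics/both.png

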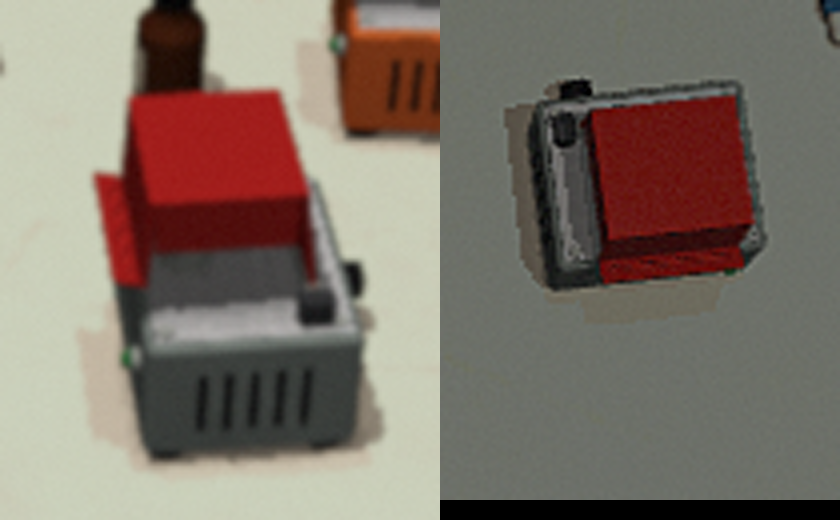

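The side crop shows the lip to the left, facing the robot. In the top crop the lip front edge runs from about (370.5,246) to (406,242) px. Next I compute the box pose, the microscope's extent and the target pose.

```bash
cat >> h.py <<'E'
def tri(r1,r2):
    (a,d),(b,e)=r1,r2;s=np.linalg.lstsq(np.c_[d,-e],b-a,rcond=None)[0]
    return (a+d*s[0]+b+e*s[1])/2,np.linalg.norm(a+d*s[0]-b-e*s[1])
E
python3 - <<'E'
from h import *
import pickle
d=pickle.load(open('d.pkl','rb'));S,T=d['side'],d['top']
p=onz(T,370.5,246,.082);q=onz(T,406,242,.082);print('lip',p,q,np.linalg.norm(p-q))
for n,a,b in [('lip far',(333.5,284),(370.5,246)),('lip near',(339,310.5),(406,242)),('top FL',(343,264),(372,234)),('top BL',(379,264),(368,203)),('top BR',(387,287+3),(403.5,199)),('top FR',(347,302),(408,230))]:
    print(n,*tri(ray(S,*a),ray(T,*b)))
for b in [(10,250),(40,235),(100,250),(140,285)]: print('micro',b,[onz(T,*b,z).round(2) for z in(0,.3)])
for b in [(320,15),(315,70)]:
    o,e=ray(S,*b); 
    for y in(.2,.3,.4,.5): print(b,(o+e*(y-o[1])/e[1]).round(2))
im=ctrl.get_image('wrist');print(im['fx'],np.round(im['T_tool_cam'],3).tolist())
E
```

```text
lip [ 0.51424383 -0.31020019  0.082     ] [ 0.52207493 -0.37584644  0.082     ] 0.06611169695070297
lip far [ 0.51428919 -0.31042531  0.08035623] 0.0005180872423130329
lip near [ 0.5223369  -0.37584004  0.08191773] 0.00048655589467319095
top FL [ 0.52846854 -0.30882916  0.11888708] 0.0009472444780825335
top BL [ 0.58525848 -0.30305992  0.11613616] 0.0020796355361428318
top BR [ 0.59329141 -0.36734852  0.11629095] 0.0019180641137215054
top FR [ 0.53718521 -0.37692015  0.10063663] 0.006716847226291518
micro (10, 250) [array([0.52, 0.41, 0.  ]), array([0.46, 0.23, 0.3 ])]
micro (40, 235) [array([0.55, 0.35, 0.  ]), array([0.49, 0.19, 0.3 ])]
micro (100, 250) [array([0.52, 0.22, 0.  ]), array([0.47, 0.1 , 0.3 ])]
micro (140, 285) [array([0.45, 0.14, 0.  ]), array([0.42, 0.04, 0.3 ])]
(320, 15) [0.48 0.2  0.37]
(320, 15) [0.48 0.3  0.35]
(320, 15) [0.47 0.4  0.32]
(320, 15) [0.47 0.5  0.3 ]
(315, 70) [0.47 0.2  0.25]
(315, 70) [0.47 0.3  0.22]
(315, 70) [0.46 0.4  0.19]
(315, 70) [0.46 0.5  0.16]
407.4099656776955 [[-0.0, 0.969, 0.248, 0.067], [1.0, 0.0, -0.0, 0.001], [-0.0, 0.248, -0.969, 0.02], [0.0, 0.0, 0.0, 1.0]]
```

>>> send_rows:
  moves:
    - {"grip": 0, "travel": [0.02, -0.13, 0.125], "dr": [0, 0, 0]}
    - {"grip": 0, "travel": [0.02, -0.13, 0.125], "dr": [0, 0, 0]}
    - {"grip": 0, "travel": [0.02, -0.13, 0.125], "dr": [0, 0, 0]}
    - {"grip": 0, "travel": [0.11, -0.33, 0.125], "dr": [0, 0, 0]}
    - {"grip": 0, "travel": [0.11, -0.33, 0.125], "dr": [0, 0, 0]}
    - {"grip": 0, "travel": [0.11, -0.33, 0.125], "dr": [0, 0, 0]}
    - {"grip": 0, "travel": [0.11, -0.33, 0.125], "dr": [0, 0, 0]}

```text
clock: 1.02
position: [0.2497, 0.277, 0.5297]
ee_rot: [0.355, 3.121, 0.0]
contact_force: [-0.0, -0.2, 0.2]
gripper_width: 0.288
grip_force: 0.0
```

>>> send_rows:
  moves:
    - {"grip": 0, "travel": [0.12, -0.28, 0], "dr": [0, 0, 0]}
    - {"grip": 0, "travel": [0.12, -0.28, 0], "dr": [0, 0, 0]}
    - {"grip": 0, "travel": [0.12, -0.28, 0], "dr": [0, 0, 0]}
    - {"grip": 0, "travel": [0.12, -0.28, 0], "dr": [0, 0, 0]}
    - {"grip": 0, "travel": [0.12, -0.28, 0], "dr": [0, 0, 0]}
    - {"grip": 0, "travel": [0.12, -0.48, -0.03], "dr": [0, 0, 0]}
    - {"grip": 0, "travel": [0.12, -0.48, -0.03], "dr": [0, 0, 0]}
    - {"grip": 0, "travel": [0.12, -0.48, -0.03], "dr": [0, 0, 0]}

```text
clock: 2.02
position: [0.3687, -0.1882, 0.5016]
ee_rot: [0.353, 3.121, -0.0]
contact_force: [1.6, -0.4, -0.1]
gripper_width: 0.007
grip_force: 0.0
```

```bash
cat >> h.py <<'E'
yaw=.12;O=np.array([.5698,-.3369,0]);xb=np.array([np.cos(yaw),np.sin(yaw),0]);yb=np.array([-xb[1],xb[0],0])
def plan(t,ex,ez,flip=1,off=0):
    "TCP pose with upper tip edge at box x=ex,z=ez"
    t=np.radians(t);z=np.array([0,0,1.])
    a=np.sin(t)*xb-np.cos(t)*z;b=np.cos(t)*xb+np.sin(t)*z
    p=O+ex*xb+ez*z-.182*a-.0095*b+off*yb
    y=flip*yb;Rt=np.c_[np.cross(y,a),y,a];return p,Rt
def delta(t,ex,ez,s,**k):
    p,Rt=plan(t,ex,ez,**k);Rc=R.from_rotvec(s['ee_rot'])
    return (p-s['position']).round(4),((R.from_matrix(Rt)*Rc.inv()).as_rotvec()/np.radians(5)).round(3)
def edge(s):
    M=toolT(s);a=M[:3,2];b=-M[:3,0] if M[:3,0]@xb<0 else M[:3,0]
    e=M[:3,3]+.182*a+.0095*b-O
    return (1000*np.array([e@xb,e@yb,e[2]])).round(1),np.degrees(np.arccos(-a[2])).round(1)
E
python3 - <<'E'
from h import *
s=ctrl.read_state();print(s['clock'],s['position'],s['joints'].round(2),s['gripper_width'],s['contact_force'])
print(delta(38,-.13,.11,s),delta(38,-.13,.11,s,flip=-1))
E
```

```text
2.025 [ 0.36871755 -0.18816669  0.50163389] [-0.66 -0.35  1.89  0.    1.6  -2.01] 0.006747602405426498 [ 1.62385584 -0.38911742 -0.115145  ]
(array([-0.0467, -0.1786, -0.2541]), array([-0.401, -7.618,  3.809])) (array([-0.0467, -0.1786, -0.2541]), array([ 10.641,  -0.56 , -30.452]))
```

>>> send_rows:
  moves:
    - {"grip": 0, "travel": [-0.01, -0.05, -0.02], "dr": [0, 0, -2]}
    - {"grip": 0, "travel": [-0.02, -0.1, -0.04], "dr": [0, 0, -4]}
    - {"grip": 0, "travel": [-0.03, -0.15, -0.06], "dr": [0, 0, -6]}
    - {"grip": 0, "travel": [-0.03, -0.15, -0.06], "dr": [0, 0, -8]}
    - {"grip": 0, "travel": [-0.03, -0.15, -0.06], "dr": [0, 0, -10]}
    - {"grip": 0, "travel": [-0.03, -0.15, -0.06], "dr": [0, 0, -12]}
    - {"grip": 0, "travel": [-0.03, -0.15, -0.06], "dr": [0, 0, -14]}
    - {"grip": 0, "travel": [-0.03, -0.15, -0.06], "dr": [0, 0, -16]}

```text
clock: 3.02
position: [0.3392, -0.3361, 0.4416]
ee_rot: [-2.282, -2.158, -0.0]
contact_force: [0.6, 0.1, -0.3]
gripper_width: 0.005
grip_force: 0.0
```

>>> send_rows:
  moves:
    - {"grip": 0, "travel": [0, 0, 0], "dr": [0, 0, -2]}
    - {"grip": 0, "travel": [0, 0, 0], "dr": [0, 0, -4]}
    - {"grip": 0, "travel": [0, 0, 0], "dr": [0, 0, -6]}
    - {"grip": 0, "travel": [0, 0, 0], "dr": [0, 0, -8]}
    - {"grip": 0, "travel": [0, 0, 0], "dr": [0, 0, -10]}
    - {"grip": 0, "travel": [0, 0, 0], "dr": [0, 0, -12]}
    - {"grip": 0, "travel": [0, 0, 0], "dr": [0, 0, -14]}
    - {"grip": 0, "travel": [0, 0, 0], "dr": [0, 0, -16]}

```text
clock: 4.03
position: [0.3392, -0.3361, 0.4416]
ee_rot: [-3.136, -0.186, 0.001]
contact_force: [-0.3, -0.2, 0.2]
gripper_width: 0.008
grip_force: 0.0
```

```bash
python3 - <<'E'
from h import *
s=ctrl.read_state();print(s['clock'],s['position'],s['joints'].round(2),s['ee_rot'])
print(delta(38,-.13,.11,s,flip=-1),edge(s))
E
```

```text
4.025 [ 0.33923175 -0.33605633  0.44161647] [-0.95 -0.16  1.85  0.    1.46  0.51] [-3.13556831e+00 -1.85997606e-01  5.03938424e-04]
(array([-0.0172, -0.0307, -0.194 ]), array([ 0.899, -7.55 ,  0.015])) (array([-219.4,   28.5,  259.6]), np.float64(0.0))
```

>>> send_rows:
  moves:
    - {"grip": 0, "travel": [-0.012, -0.02, -0.03], "dr": [0.22, -1.88, 0]}
    - {"grip": 0, "travel": [-0.017, -0.031, -0.07], "dr": [0.45, -3.77, 0]}
    - {"grip": 0, "travel": [-0.017, -0.031, -0.12], "dr": [0.67, -5.66, 0]}
    - {"grip": 0, "travel": [-0.017, -0.031, -0.16], "dr": [0.9, -7.55, 0.015]}
    - {"grip": 0, "travel": [-0.017, -0.031, -0.194], "dr": [0.9, -7.55, 0.015]}
    - {"grip": 0, "travel": [-0.017, -0.031, -0.194], "dr": [0.9, -7.55, 0.015]}

```text
clock: 4.78
position: [0.3214, -0.3657, 0.245]
ee_rot: [-2.926, -0.18, -1.004]
contact_force: [-0.5, 1.0, 0.8]
gripper_width: 0.006
grip_force: 0.0
```

```bash
python3 - <<'E'
from h import *
s=ctrl.read_state();print(s['clock'],s['joints'].round(2),edge(s),s['contact_force'])
im=get('wrist','w1')
T=toolT(s)@im['T_tool_cam'];Ti=np.linalg.inv(T)
# predicted pixels of key points
v=im['img'].copy()
for x,y,z in [(-52,33,80.5),(-52,-33,80.5),(-42,50,62),(-42,-50,62)]:
    P=O+xb*x/1000+yb*y/1000;P[2]=z/1000
    c=Ti[:3,:3]@P+Ti[:3,3];X,Y=c[0]/-c[2],-c[1]/-c[2];k=1+im['k1']*(X*X+Y*Y)
    u=(im['fx']*X*k+im['cx'],im['fy']*Y*k+im['cy']);print((x,y,z),np.round(u,1))
    cv2.circle(v,tuple(int(round(q)) for q in u),3,(0,255,255),1)
cv2.imwrite('pics/w1b.png',v[:,:,::-1])
for t,x,z in[(38,-.075,.072),(38,-.046,.073),(38,-.045,.1)]: print(x,z,delta(t,x,z,s,flip=-1))
E
```

```text
4.775 [-1.22  0.02  2.15  0.81  0.98 -0.24] (array([-130.7,    2. ,  107.2]), np.float64(37.9)) [-0.45779782  1.01224688  0.78765014]
(-52, 33, 80.5) [268.7 157.9]
(-52, -33, 80.5) [386.7 158.1]
(-42, 50, 62) [245.6 161.9]
(-42, -50, 62) [409.1 162.2]
-0.075 0.072 (array([ 0.0552,  0.0055, -0.0355]), array([-0.031, -0.024, -0.045]))
-0.046 0.073 (array([ 0.084 ,  0.009 , -0.0345]), array([-0.031, -0.024, -0.045]))
-0.045 0.1 (array([ 0.085 ,  0.0091, -0.0075]), array([-0.031, -0.024, -0.045]))
```

View pics/w1b.png

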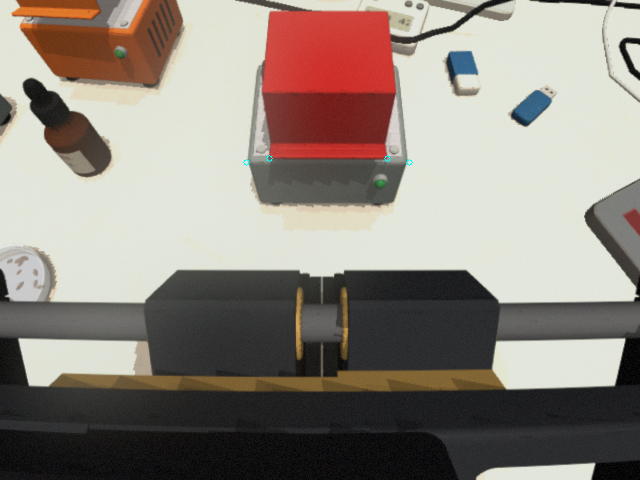

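The wrist view shows the lip at (268–386,157), matching the predicted points to about 1 px. The fingertips at (322,277) are lined up with the guard's middle.

>>> send_rows:
  moves:
    - {"grip": 0, "travel": [0.03, 0.0035, -0.02], "dr": [0, 0, 0]}
    - {"grip": 0, "travel": [0.0546, 0.0065, -0.037], "dr": [0, 0, 0]}
    - {"grip": 0, "travel": [0.0546, 0.0065, -0.037], "dr": [0, 0, 0]}
    - {"grip": 0, "travel": [0.0546, 0.0065, -0.037], "dr": [0, 0, 0]}

```text
clock: 5.32
position: [0.3774, -0.3613, 0.2127]
ee_rot: [-2.931, -0.187, -1.012]
contact_force: [-0.2, 0.2, -0.1]
gripper_width: 0.002
grip_force: 0.0
```

```bash
python3 - <<'E'
from h import *
s=ctrl.read_state();print(s['clock'],edge(s),s['contact_force'])
E
```

```text
5.325 (array([-74.3,  -1.4,  75.3]), np.float64(38.1)) [-0.15957641  0.1565447  -0.11245148]
```

>>> send_rows:
  moves:
    - {"grip": 0, "travel": [0.008, 0.002, -0.003], "dr": [0, 0, 0]}
    - {"grip": 0, "travel": [0.016, 0.0035, -0.003], "dr": [0, 0, 0]}
    - {"grip": 0, "travel": [0.023, 0.0043, -0.003], "dr": [0, 0, 0]}
    - {"grip": 0, "travel": [0.0285, 0.0047, -0.003], "dr": [0, 0, 0]}
    - {"grip": 0, "travel": [0.0285, 0.0047, -0.003], "dr": [0, 0, 0]}
    - {"grip": 0, "travel": [0.0285, 0.0047, -0.003], "dr": [0, 0, 0]}

```text
clock: 6.08
position: [0.4054, -0.3558, 0.2078]
ee_rot: [-2.93, -0.184, -1.009]
contact_force: [0.6, 0.3, -1.2]
gripper_width: 0.001
grip_force: 0.1
```

```bash
python3 - <<'E'
from h import *
s=ctrl.read_state();print(s['clock'],edge(s),s['contact_force'])
im=get('side','s2');cv2.imwrite('pics/s2c.png',cv2.resize(im['img'][220:360,260:430,::-1],None,fx=4,fy=4,interpolation=2))
E
```

```text
6.075 (array([-45.9,   0.9,  70.2]), np.float64(38.0)) [ 0.64195461  0.33525461 -1.17143941]
```

View pics/s2c.png

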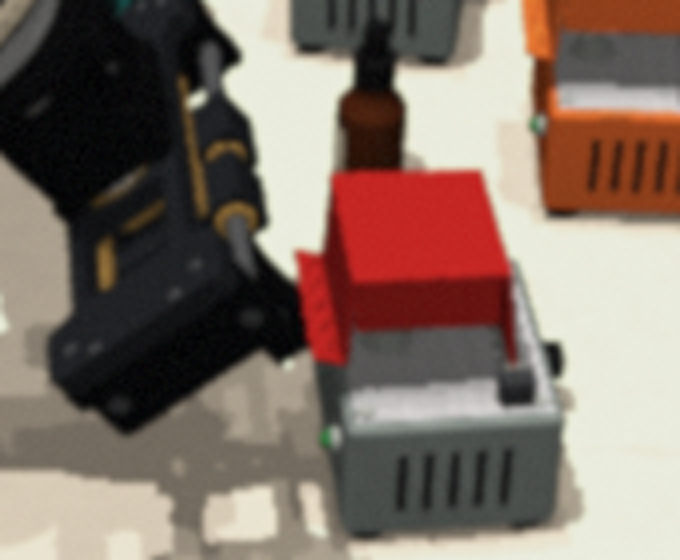

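The side crop shows the fingertips under the red lip (about (300,330) in the crop), with the guard still shut. Lifting straight up.

>>> send_rows:
  moves:
    - {"grip": 0, "travel": [0, -0.0005, 0.006], "dr": [0, 0, 0]}
    - {"grip": 0, "travel": [0, -0.0007, 0.013], "dr": [0, 0, 0]}
    - {"grip": 0, "travel": [0, -0.0007, 0.02], "dr": [0, 0, 0]}
    - {"grip": 0, "travel": [0, -0.0007, 0.027], "dr": [0, 0, 0]}
    - {"grip": 0, "travel": [0, -0.0007, 0.032], "dr": [0, 0, 0]}
    - {"grip": 0, "travel": [0, -0.0007, 0.032], "dr": [0, 0, 0]}
    - {"grip": 0, "travel": [0, -0.0007, 0.032], "dr": [0, 0, 0]}
    - {"grip": 0, "travel": [0, -0.0007, 0.032], "dr": [0, 0, 0]}

```text
clock: 7.12
position: [0.4053, -0.3566, 0.2397]
ee_rot: [-2.93, -0.184, -1.009]
contact_force: [0.4, -0.3, -0.6]
gripper_width: 0.001
grip_force: 0.3
```

```bash
python3 - <<'E'
from h import *
s=ctrl.read_state();print(s['clock'],edge(s),s['contact_force'])
im=get('side','s3');cv2.imwrite('pics/s3c.png',cv2.resize(im['img'][220:360,260:430,::-1],None,fx=4,fy=4,interpolation=2))
E
```

```text
7.125 (array([-4.610e+01,  1.000e-01,  1.021e+02]), np.float64(38.0)) [ 0.37737132 -0.29718419 -0.57363343]
```

View pics/s3c.png

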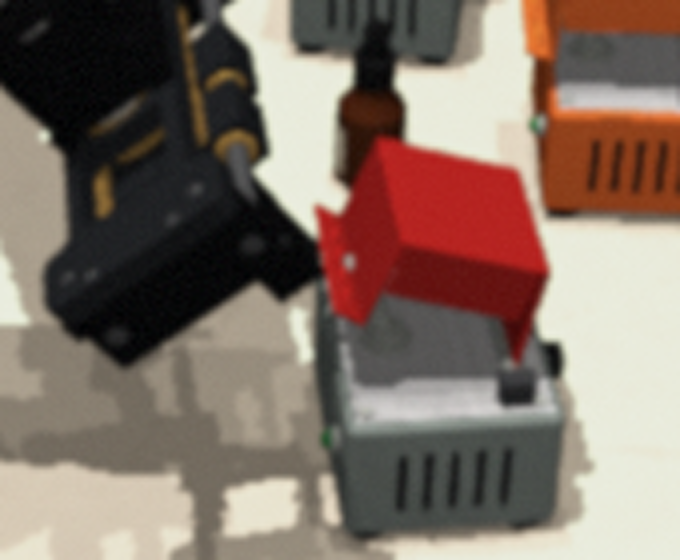

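The guard is up by about 0.3 rad, resting on the tips. Now pushing the toggle back.

>>> send_rows:
  moves:
    - {"grip": 0, "travel": [0.004, 0.0005, 0], "dr": [0, 0, 0]}
    - {"grip": 0, "travel": [0.008, 0.001, -0.001], "dr": [0, 0, 0]}
    - {"grip": 0, "travel": [0.012, 0.0014, -0.002], "dr": [0, 0, 0]}
    - {"grip": 0, "travel": [0.016, 0.0019, -0.003], "dr": [0, 0, 0]}
    - {"grip": 0, "travel": [0.02, 0.0024, -0.004], "dr": [0, 0, 0]}
    - {"grip": 0, "travel": [0.02, 0.0024, -0.004], "dr": [0, 0, 0]}

```text
clock: 7.92
position: [0.4257, -0.3541, 0.2357]
ee_rot: [-2.93, -0.185, -1.01]
contact_force: [-0.4, 0.2, -0.8]
gripper_width: 0.005
grip_force: 0.3
```

```bash
python3 - <<'E'
from h import *
s=ctrl.read_state();print(s['clock'],edge(s),s['contact_force'])
E
```

```text
7.925 (array([-25.5,   0.2,  98.2]), np.float64(38.0)) [-0.4179216   0.22889635 -0.80433904]
```

>>> send_rows:
  moves:
    - {"grip": 0, "travel": [0.003, 0.0003, 0], "dr": [0, 0, 0]}
    - {"grip": 0, "travel": [0.006, 0.0007, 0], "dr": [0, 0, 0]}
    - {"grip": 0, "travel": [0.0085, 0.001, 0], "dr": [0, 0, 0]}
    - {"grip": 0, "travel": [0.0105, 0.0012, 0], "dr": [0, 0, 0]}
    - {"grip": 0, "travel": [0.0105, 0.0012, 0], "dr": [0, 0, 0]}
    - {"grip": 0, "travel": [0.0105, 0.0012, 0], "dr": [0, 0, 0]}

```text
clock: 8.68
position: [0.436, -0.353, 0.2359]
ee_rot: [-2.93, -0.184, -1.01]
contact_force: [-0.8, 0.4, -0.4]
gripper_width: 0.009
grip_force: 0.3
```

```bash
python3 - <<'E'
from h import *
s=ctrl.read_state();print(s['clock'],edge(s),s['contact_force'])
im=get('side','s4');cv2.imwrite('pics/s4c.png',cv2.resize(im['img'][220:360,260:430,::-1],None,fx=4,fy=4,interpolation=2))
E
```

```text
8.675 (array([-15.2,   0. ,  98.3]), np.float64(38.0)) [-0.75266692  0.43311662 -0.38204124]
```

View pics/s4c.png

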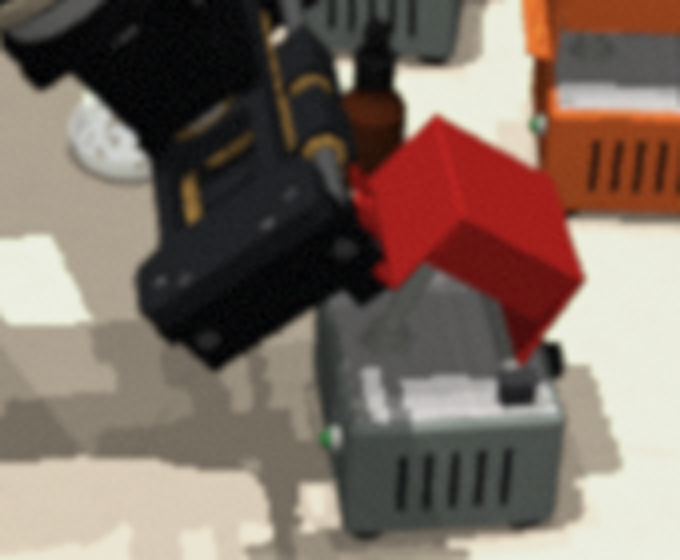

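The guard rests on the fingers, and the toggle at crop (400,305) leans back. The force is still under 1 N, so I push a little further and look for the stop.

>>> send_rows:
  moves:
    - {"grip": 0, "travel": [0.001, 0.0001, 0], "dr": [0, 0, 0]}
    - {"grip": 0, "travel": [0.002, 0.0002, 0], "dr": [0, 0, 0]}
    - {"grip": 0, "travel": [0.002, 0.0002, 0], "dr": [0, 0, 0]}
    - {"grip": 0, "travel": [0.002, 0.0002, 0], "dr": [0, 0, 0]}

```text
clock: 9.22
position: [0.4375, -0.3529, 0.2357]
ee_rot: [-2.931, -0.185, -1.008]
contact_force: [-7.1, -0.3, 1.9]
gripper_width: 0.006
grip_force: 3.4
```

```bash
python3 - <<'E'
from h import *
s=ctrl.read_state();print(s['clock'],edge(s),s['contact_force'])
E
```

```text
9.225 (array([-13.8,  -0. ,  98. ]), np.float64(38.0)) [-7.12129585 -0.28126443  1.86612339]
```

The stop is reached (7 N at edge x = -13.8 mm). Drawing out now.

>>> send_rows:
  moves:
    - {"grip": 0, "travel": [-0.006, -0.0007, 0], "dr": [0, 0, 0]}
    - {"grip": 0, "travel": [-0.013, -0.0016, 0], "dr": [0, 0, 0]}
    - {"grip": 0, "travel": [-0.02, -0.0024, -0.003], "dr": [0, 0, 0]}
    - {"grip": 0, "travel": [-0.026, -0.0031, -0.008], "dr": [0, 0, 0]}
    - {"grip": 0, "travel": [-0.032, -0.0038, -0.015], "dr": [0, 0, 0]}
    - {"grip": 0, "travel": [-0.038, -0.0046, -0.02], "dr": [0, 0, 0]}
    - {"grip": 0, "travel": [-0.05, -0.006, -0.022], "dr": [0, 0, 0]}
    - {"grip": 0, "travel": [-0.07, -0.0084, -0.022], "dr": [0, 0, 0]}

```text
clock: 10.22
position: [0.3673, -0.3612, 0.2137]
ee_rot: [-2.93, -0.185, -1.01]
contact_force: [0.2, -0.0, 0.2]
gripper_width: 0.001
grip_force: 0.0
```

>>> send_rows:
  moves:
    - {"grip": 0, "travel": [-0.03, -0.0036, 0.01], "dr": [0, 0, 0]}
    - {"grip": 0, "travel": [-0.05, -0.006, 0.03], "dr": [0, 0, 0]}
    - {"grip": 0, "travel": [-0.05, -0.006, 0.03], "dr": [0, 0, 0]}
    - {"grip": 0, "travel": [-0.05, -0.006, 0.03], "dr": [0, 0, 0]}

```text
clock: 10.72
position: [0.3179, -0.3673, 0.2437]
ee_rot: [-2.93, -0.184, -1.01]
contact_force: [-0.3, 0.3, -0.2]
gripper_width: -0.002
grip_force: 0.0
```

```bash
python3 - <<'E'
from h import *
s=ctrl.read_state();print(s['clock'],edge(s),s['contact_force'])
a=[cv2.resize(get(n,n+'5')['img'][v:v+140,u:u+100,::-1],None,fx=4,fy=4,interpolation=2) for n,u,v in(('side',320,220),('top',330,160))]
cv2.imwrite('pics/end.png',np.hstack(a))
E
```

```text
10.725 (array([-1.341e+02, -1.000e-01,  1.062e+02]), np.float64(38.0)) [-0.29597408  0.33307772 -0.23566806]
```

View pics/end.png

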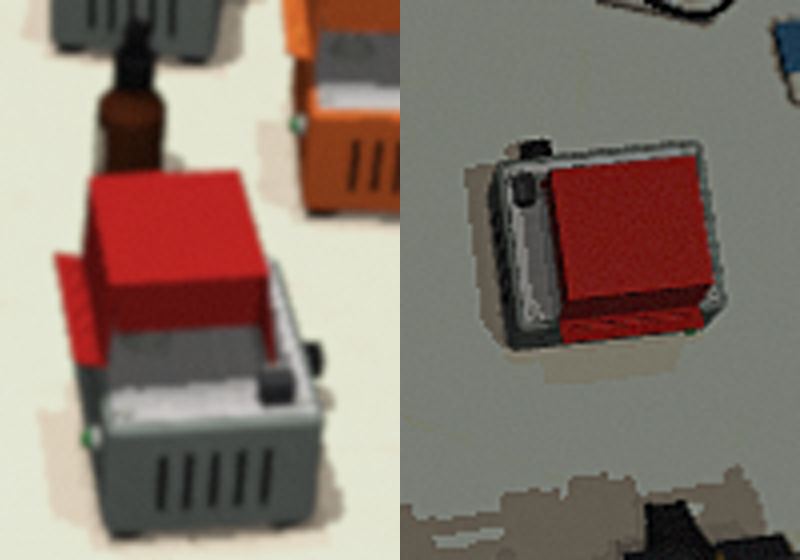

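Both views show the guard shut as at the start, and the arm is clear. Handing in.

```bash
python3 -c "
from station import ctrl
print(ctrl.sign_off())"
```

```text
the job is handed in; nothing more can be done
None
```

The lamp toggle was pushed back to its stop under the raised red guard, the guard dropped shut again, and the job is handed in at about 11 s; no verdict came back.

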